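Unbox the glue-up weight and put the paint pots back

TASK

The steel weight is shut in on the storage stand behind the red and the blue paint pot. First set both pots upright on the grey board, then fetch the weight and lay it flat and squarely on the middle of the cork pad of the glue-up, its long side along the pad's; only then put each pot back upright on the very spot where it stood at the start. Do not shift the white pot that already stands on the board, and never tip a pot over.

Things in the scene. Friction and masses are not known exactly. Their poses are not given: they have to be found in the camera images.
- red_pot: red paint pot with a ribbed white cap, 36 mm across the cap, 34 mm body, 43 mm tall, 75 g; origin at the centre of its underside, z up. Its cap has a red centre. At the start it stands on one of the two white discs of the stand (the red and the blue pot may change places), 8 mm from the steel weight; its sides across the stand (along the stand's y) are free for the fingers.
- blue_pot: blue paint pot with a ribbed white cap, 36 mm across the cap, 34 mm body, 43 mm tall, 75 g; origin at the centre of its underside, z up. Its cap has a blue centre. At the start it stands on one of the two white discs of the stand (the red and the blue pot may change places), 8 mm from the steel weight; its sides across the stand (along the stand's y) are free for the fingers.
- white_pot: white paint pot with a ribbed white cap, 36 mm across the cap, 34 mm body, 43 mm tall, 75 g; origin at the centre of its underside, z up. A bystander, loose, standing on the grey board at any place within 70 mm (x) and 45 mm (y) of the board's centre; it must stay there.
- steel_weight: plain pale grey steel block, 30 (its x) x 50 (its y, the long side) x 25 mm tall, 80 to 170 g; origin at the centre of its underside. It starts on the stand's plate at its centre, axes along the stand's. It can be gripped only by its long faces (closing along its x, 30 mm), once both pots are away: the cheeks shut in its short ends.
- stand: storage stand, fixed, placed and turned differently each time: grey plate 150 (x) x 100 (y) x 5 mm; origin at the centre of its underside. Two orange cheeks, x -20 to 20 mm, y +-31 to +-37 mm, top at 33 mm, flank the weight at the middle, 6 mm off its ends. White home discs, 46 mm wide, at x = +-41 mm, y = 0 on the plate; a pot stands on each, its underside 5 mm above the table.
- grey_board: grey foam board lying flat, fixed, placed differently each time: 236 (x) x 178 (y) x 6 mm; origin at the centre of its underside. The side area: the red and blue pot may stand anywhere on it, wholly on it and clear of the white pot.
- glue_up: glue-up, fixed, placed and turned differently each time: plywood base 150 (x) x 120 (y) x 9 mm, on it a dark wooden panel 110 x 84 x 6 mm (top at 15 mm), on that at the centre a cork pad 42 (x) x 62 (y, the long side) x 4 mm; origin at the centre of the base's underside.
- pad_top (a point): centre of the cork pad's top face, 19 mm above the table; axes as the glue-up's. The steel weight belongs here, its y along the pad's y, either way round.

How it is judged (in metres and radians):
On the way, in this order (a step that is already met when the one before it is completed fails the run):
1. the red and the blue pot both stand upright, let go, on the grey board, the weight still in its place on the stand (x of red_pot in the frame of grey_board between -0.105 and 0.105 m and y of red_pot in the frame of grey_board between -0.076 and 0.076 m and z of red_pot in the frame of grey_board between 0.002 and 0.012 m and angle between each of red_pot, blue_pot's own z axis and vertical below 0.15 rad and contact force between each of red_pot, blue_pot and the fingers below 0.1 N and x of blue_pot in the frame of grey_board between -0.105 and 0.105 m and y of blue_pot in the frame of grey_board between -0.076 and 0.076 m and z of blue_pot in the frame of grey_board between 0.002 and 0.012 m and horizontal distance between steel_weight and stand below 0.015 m and height (world z) of steel_weight below 0.012 m), for 0.2 s.
2. the weight lies let go on the cork pad, both pots still on the grey board (horizontal distance between steel_weight and pad_top below 0.01 m and angle between the y axis of steel_weight and the y axis of glue_up, either way round below 0.2 rad and angle between steel_weight's own z axis and vertical below 0.1 rad and z of steel_weight in the frame of pad_top between -0.004 and 0.004 m and contact force between each of steel_weight, red_pot, blue_pot and the fingers below 0.1 N and x of red_pot in the frame of grey_board between -0.105 and 0.105 m and y of red_pot in the frame of grey_board between -0.076 and 0.076 m and z of red_pot in the frame of grey_board between 0.002 and 0.012 m and angle between each of red_pot, blue_pot's own z axis and vertical below 0.15 rad and x of blue_pot in the frame of grey_board between -0.105 and 0.105 m and y of blue_pot in the frame of grey_board between -0.076 and 0.076 m and z of blue_pot in the frame of grey_board between 0.002 and 0.012 m), for 0.2 s.
At the end, for the whole second after the job is handed in: the red and the blue pot each stand upright and at rest within 13 mm of where they stood at the start; the steel weight lies flat at rest on the cork pad, within 10 mm of its centre and 0.2 rad of its long axis; the white pot is within 20 mm of where it stood (distance of each of red_pot, blue_pot from where it was at the start of the episode below 0.013 m and angle between each of red_pot, blue_pot, steel_weight, white_pot's own z axis and vertical below 0.1 rad and linear speed of each of red_pot, blue_pot, steel_weight below 0.02 m/s and horizontal distance between steel_weight and pad_top below 0.01 m and angle between the y axis of steel_weight and the y axis of glue_up, either way round below 0.2 rad and z of steel_weight in the frame of pad_top between -0.004 and 0.004 m and distance of white_pot from where it was at the start of the episode below 0.02 m); the robot touches nothing.
It fails at once if the white pot is shifted by more than 20 mm (distance of white_pot from where it was at the start of the episode above 0.02 m).
It fails at once if a pot is tipped over (angle between any of red_pot, blue_pot, white_pot's own z axis and vertical above 0.7 rad).
It also fails if it takes over 112 s, if anything falls off the work surface, if the arm or the gripper's body presses on something with over 40 N, if the wrist force passes 120 N, or if a joint passes its speed limit or range.

ROBOT

A 6-joint arm with a two-finger parallel gripper is mounted at the origin on the work surface; the furniture and walls round the work are solid. World frame = base frame: x ahead of the robot, y to its left, z up, the work surface at z = 0. Lengths are in m, angles in degrees, forces in N, time in s.
With the tool pointing down it reaches from about 0.325 to 0.9 m from the base axis. Payload 6.1 kg.
Tool frame: the origin (TCP) lies between the finger pads; the fingertips stand 17 mm ahead of it and the grasp point (between the pads) lies 2 mm behind it; z points along the fingers, y is the line along which they close (so a half turn about z gives the same grasp; the last joint's range is limited). The gripper opens to 85 mm and grips with 20 to 120 N. Pads are 22 mm wide; open, the fingers measure 114 mm over their backs; the gripper's body (76 mm by 85 mm) begins 54 mm behind the grasp point. The pads swing forward as they close: fully open they stand 13 mm farther back than shut.
Start: joints at [62.217, 12.628, 87.462, -0, 79.91, -7.225], TCP at [0.219, 0.585, 0.248] pointing down, gripper open.
Joint ranges: [-170.65, 170.65], [-52.31, 119.04], [5.05, 147.46], [-71.25, 251.25], [11.57, 151.72], [-153.62, 153.62]. Speed limits (degrees/s): [147.25, 147.25, 172.46, 180, 180, 180].

INTERFACE

Orientations are given as a 3x3 rotation matrix whose columns are the frame's x, y, z axes.
In Python, from plant import robot, eyes, regions_of, mark_of gives the robot as it stands.
- The arm moves only by the tool arm_command, never from a script. Its argument "plan" is text: rows parted by semicolons, each of 7 numbers parted by spaces: the turn, a rotation vector about the tool's x, y, z in rad, then the shift along the tool's x, y, z in mm, then the finger opening in mm, from 0 to 85.4. In form: rx ry rz tx ty tz fingers; .... A call has 1 to 20 rows; each row shifts and turns the commanded pose from where the row before left it, along the tool's axes as they then stand; what a row does not reach is not made up. A row lasts 1/8 s, in which the tool goes at most 62.5 mm and 10.7 degrees, less where a joint would pass 70% of its speed; a pose out of reach is approached as far as the arm can. A call with a gripper value outside its range is refused whole. The fingers move at their own pace and stop on an object; "grip_force" is the grip in N (left out, the last holds). Time passes only in rows, so rows that do not move let the fingers close. It gives the time, the measured TCP pose, the force, the opening and the grip force at its end, in the units of the state.
- robot.state(): the state, without advancing time (a new reading comes with each control period).
- eyes.read_camera(name): name is "scene" or "top" or "wrist"; returns the picture (420x560x3 uint8, blue, green, red); there is no depth.
- eyes.camera_info(name): a dict with "mtx" (3x3 intrinsics, pixels), "R" (3x3) and "t" (3): a world point X has camera coordinates R X + t. Camera axes: x right, y down, z forward; pixel columns grow to the right and rows downward; lengths in m; the calibration is good to about 2 mm. The wrist camera is an equidistant fisheye: a pixel r from the principal point sees the ray r / f radians off the axis. A picture is of the moment at which its call begins: read the wrist's pose just before it. camera_info takes no time and is no camera call; for the wrist camera it gives the pose at the moment of the call.
- robot.hand_in(): hands the job in; it is judged then, once.
Trained networks look in the newest picture that a camera, given by its name, has taken for a name from the list of things; names that differ only in an ending like _2 or _b are one class to them, and where a whole thing is asked for, a point or a joint stands for the part that bears it (a point fixed in the world has none). Each returns a list of dicts, best first, with "p" (0 to 1); they miss things now and then, are a little off and sometimes report something else, mostly with a low value. They report only what shows in the picture. A call takes as long as a camera call.
- regions_of(camera, thing): "mask" (420x560 bool, what is visible of it) and "at" ([column, row] in pixels, amid what is visible of it).
- mark_of(camera, thing): "at" ([column, row] in pixels: a listed point, or the origin of a listed thing).
The state is a dict: "t": time; "joints": joint angles; "joint_velocities": joint speeds; "joint_torque": joint torques, N m; "tcp_pos": TCP position; "tcp_rot": TCP orientation; "force": force on the tool from outside, world axes, zero at the start; "ft_torque": the same for the moment, N m; "opening": opening from 0.0 (shut) to 1.0 (fully open); "gripper_force": force on a finger pad.
Only numpy, scipy, OpenCV 4.12 (cv2) and the standard library are available. Lean on these libraries where they do the work, as an engineer would, in place of code of your own. Each camera call takes 0.05 s, during which the arm holds its last target. There are 200 camera calls.

## Working session

There is one attempt and no reset: what is moved stays moved. The work goes in short steps, Python scripts to look and compute and a tool call to move; the robot and the scene stay as the last step left them, time stands still between calls to the robot, and variables do not carry over. Pictures are saved under pics/ and viewed, at most 14 in all, crops included, and the job is handed in when it is done.

Besides the shell and the picture viewer there is one more tool, called after ">>>" by a JSON object that holds its "method" and its "body". arm_command: Moves the arm, as the interface text tells. Its arguments: {"type":"object","properties":{"plan":{"type":"string"},"grip_force":{"type":"number"}},"required":["plan"]}

```bash
ls; mkdir -p pics; python3 - <<'E'
from plant import robot, eyes, regions_of, mark_of
import cv2,numpy as np
s=robot.state();print(s['t'],s['tcp_pos'],s['tcp_rot'],s['opening'])
a=[]
for c in ("top","scene"):
    im=eyes.read_camera(c);cv2.imwrite(f'pics/{c}0.png',im)
    i=eyes.camera_info(c);print(c,i)
    for n in ("red_pot","blue_pot","white_pot","steel_weight","stand","grey_board","glue_up","pad_top"):
        print(n,[(np.round(d['at'],1),round(d['p'],2)) for d in mark_of(c,n)[:2]])
E
```

```text
pics
0.0 [0.21918216 0.58468717 0.24719049] [[-9.36316453e-01  3.51156069e-01 -9.57027307e-04]
 [ 3.51157260e-01  9.36314856e-01 -1.75183399e-03]
 [ 2.80911750e-04 -1.97633807e-03 -9.99998008e-01]] 1.001000687469496
top {'mtx': array([[439.08107502,   0.        , 282.29420621],
       [  0.        , 439.08107502, 204.6927749 ],
       [  0.        ,   0.        ,   1.        ]]), 'R': array([[-0.02544394, -0.99944248, -0.02161782],
       [-0.99420861,  0.02755748, -0.10387405],
       [ 0.10441187,  0.01884965, -0.9943555 ]]), 't': array([0.0046961 , 0.53198739, 0.88292253])}
red_pot [(array([271. , 195.9]), 0.7)]
blue_pot [(array([266.3, 161.4]), 0.65), (array([271.2, 179.4]), 0.6)]
white_pot [(array([394.7, 226.4]), 0.57)]
steel_weight [(array([268.6, 180.3]), 0.59)]
stand [(array([267.3, 184. ]), 0.72)]
grey_board [(array([411.9, 228. ]), 0.79), (array([270.4, 197.1]), 0.45)]
glue_up [(array([152.7, 246.7]), 0.84)]
pad_top [(array([151.1, 240.7]), 0.78)]
scene {'mtx': array([[461.30280428,   0.        , 281.53635735],
       [  0.        , 461.30280428, 212.67326198],
       [  0.        ,   0.        ,   1.        ]]), 'R': array([[ 0.85090651, -0.52512865,  0.01407159],
       [-0.35919439, -0.60115917, -0.71385365],
       [ 0.38332427,  0.60236828, -0.70015352]]), 't': array([-0.42248234,  0.21839613,  0.85541839])}
red_pot [(array([296.2, 218.6]), 0.69)]
blue_pot [(array([321.5, 199. ]), 0.75)]
white_pot [(array([343.3, 309.4]), 0.92)]
steel_weight [(array([310.5, 206.4]), 0.61)]
stand [(array([311.8, 213.1]), 0.91)]
grey_board [(array([350.9, 326.6]), 0.64)]
glue_up [(array([214.8, 170.6]), 0.93)]
pad_top [(array([211.7, 166.7]), 0.58)]
```

```bash
python3 - <<'E'
import cv2
im=cv2.imread('pics/top0.png');cv2.imwrite('pics/top0c.png',cv2.resize(im[80:360,60:520],(800,487),interpolation=cv2.INTER_CUBIC))
E
```

```text
(no output)
```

View pics/top0c.png

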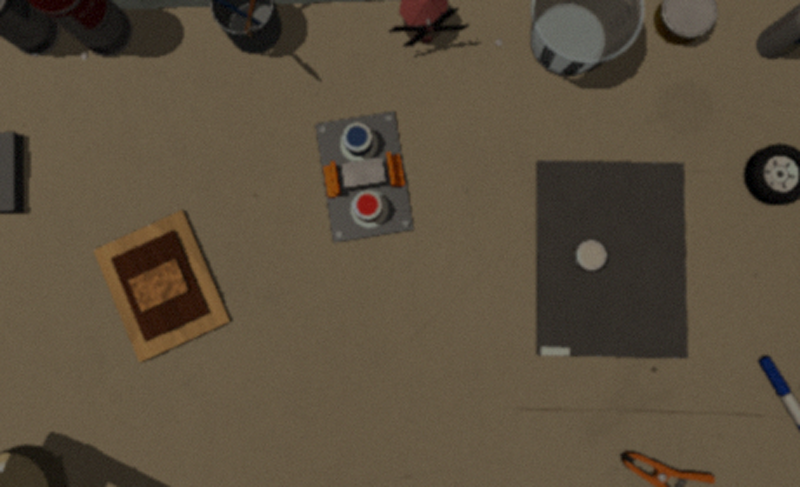

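View pics/scene0.png

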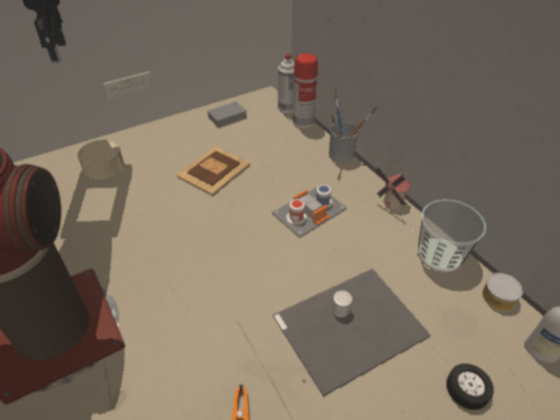

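The top crop shows the stand at about (365,175), with the blue pot at (357,138) and the red at (367,205). The glue-up is at (160,285), the board at (612,258) and the white pot at (591,255). The scene view agrees.

```bash
cat > h.py <<'E'
from plant import robot, eyes, regions_of, mark_of
import cv2,numpy as np
from scipy.spatial.transform import Rotation as Ro
def ray(c,px,info=None):
    i=info or eyes.camera_info(c);K=i['mtx'];px=np.atleast_2d(px).astype(float)
    d=np.c_[(px[:,0]-K[0,2])/K[0,0],(px[:,1]-K[1,2])/K[1,1],np.ones(len(px))]
    if c=='wrist':
        r=np.hypot(d[:,0],d[:,1])+1e-9;d=np.c_[d[:,:2]/r[:,None]*np.sin(r)[:,None],np.cos(r)]
    R=np.array(i['R']);return -R.T@i['t'], d@R
def plane(c,px,z,info=None):
    o,d=ray(c,px,info);return o+d*((z-o[2])/d[:,2])[:,None]
def rect(c,thing,z,info=None,k=0):
    """metric min-area rectangle of a thing's mask on plane z: centre, sides, long-axis yaw(deg)"""
    r=regions_of(c,thing)
    if not r: return None
    m=r[k]['mask'].astype(np.uint8);n,l,s,_=cv2.connectedComponentsWithStats(m)
    m=(l==1+s[1:,4].argmax()).astype(np.uint8)
    q=max(cv2.findContours(m,0,cv2.CHAIN_APPROX_NONE)[0],key=len)[:,0]
    P=plane(c,q,z,info)[:,:2]
    R=cv2.minAreaRect((P*1000).astype(np.float32));b=cv2.boxPoints(R)
    e=[b[1]-b[0],b[2]-b[1]];e=max(e,key=np.linalg.norm)
    return np.round(R[0],1),np.round(R[1],1),round(float(np.degrees(np.arctan2(e[1],e[0]))%180),1),round(r[k]['p'],2)
E
python3 - <<'E'
from h import *
for c in ("top","scene"):
    eyes.read_camera(c)
    for n,z in (("stand",.005),("grey_board",.006),("glue_up",.009),("pad_top",.015),("steel_weight",.03),("red_pot",.048),("blue_pot",.048),("white_pot",.049)):
        print(c,n,rect(c,n,z), end=' mark ')
        m=mark_of(c,n)
        zz={'pad_top':.019,'white_pot':.006,'red_pot':.005,'blue_pot':.005,'steel_weight':.005}.get(n,0)
        if m:print(np.round(plane(c,m[0]['at'],zz)[0]*1000,1),m[0]['p'])
E
```

```text
top stand (array([586.5,  17.9]), array([150.1,  99.9]), 7.7, 0.95) mark [587.5  19.2   0. ] 0.68
top grey_board (array([ 477.5, -276.8]), array([181.8, 237.6]), 177.5, 0.56) mark [ 481.1 -284.5    0. ] 0.56
top glue_up (array([459.4, 266.1]), array([151.7, 121.7]), 23.0, 0.88) mark [459.4 272.    0. ] 0.68
top pad_top (array([459.1, 264.7]), array([147.2, 120.4]), 23.2, 0.75) mark [463.7 273.3  19. ] 0.63
top steel_weight (array([586.4,  17. ]), array([34.9, 49.2]), 96.6, 0.69) mark [583.2  15.4   5. ] 0.56
top red_pot (array([544.2,  12.8]), array([32.6, 36.9]), 178.6, 0.66) mark [547.8  16.    5. ] 0.57
top blue_pot (array([624. ,  22.3]), array([30.8, 35.5]), 178.7, 0.52) mark [634.8  24.2   5. ] 0.58
top white_pot (array([ 480.4, -240.5]), array([40.1, 32.1]), 88.5, 0.56) mark [ 475.4 -247.9    6. ] 0.69
scene stand (array([585.1,  19. ]), array([153.4, 102.1]), 7.3, 0.63) mark [586.   18.2  -0. ] 0.96
scene grey_board (array([ 475.9, -277.9]), array([180.3, 238.6]), 177.5, 0.96) mark [ 472.9 -278.7    0. ] 0.64
scene glue_up (array([456.5, 266. ]), array([155.7, 128.6]), 22.1, 0.6) mark [460.3 274.7   0. ] 0.92
scene pad_top (array([452.9, 259.5]), array([164.7, 129.5]), 23.6, 0.66) mark scene steel_weight (array([579. ,  12.1]), array([43.4, 64.5]), 94.2, 0.68) mark [598.   24.5   5. ] 0.75
scene red_pot (array([533. ,  -1.3]), array([70.6, 36. ]), 57.7, 0.71) mark [548.2  10.8   5. ] 0.88
scene blue_pot (array([615.1,  11.6]), array([70.2, 32.7]), 54.0, 0.5) mark [630.8  24.3   5. ] 0.62
scene white_pot (array([ 469.8, -252.7]), array([56. , 31.7]), 53.8, 0.87) mark [ 481.4 -240.8    6. ] 0.81
```

```bash
cat >> h.py <<'E'
def go(p,yaw,s=None):
    """yaw of closing line (tool y), tool down: print turn, then shift in the turned axes (mm)"""
    s=s or robot.state();R=s['tcp_rot']
    for y in (yaw,yaw+180):
        a=np.radians(y);Y=np.array([np.cos(a),np.sin(a),0]);Z=np.array([0,0,-1.]);T=np.c_[np.cross(Y,Z),Y,Z]
        rv=Ro.from_matrix(R.T@T).as_rotvec()
        if np.linalg.norm(rv)<=np.pi/2+1e-3: break
    d=T.T@(np.array(p)-s['tcp_pos']*1000)
    print('t',round(s['t'],2),'at',np.round(s['tcp_pos']*1000,1),'open',round(s['opening'],2),'turn',np.round(rv,3),'shift',np.round(d,1))
E
python3 -c "
from h import *
go([546,10,200],97.5)"
```

```text
t 2.6 at [219.5 585.2 248.3] open 1.0 turn [ 0.    0.   -0.49] shift [-248.7 -612.9   48.3]
```

>>> {"method": "arm_command", "body": {"plan": "0 0 -0.163 0 0 0 85; 0 0 -0.163 0 0 0 85; 0 0 -0.164 0 0 0 85; 0 0 0 -17.8 -43.8 3.5 85; 0 0 0 -17.8 -43.8 3.5 85; 0 0 0 -17.8 -43.8 3.5 85; 0 0 0 -17.8 -43.8 3.5 85; 0 0 0 -17.8 -43.8 3.5 85; 0 0 0 -17.8 -43.8 3.5 85; 0 0 0 -17.8 -43.8 3.5 85; 0 0 0 -17.8 -43.8 3.5 85; 0 0 0 -17.8 -43.8 3.5 85; 0 0 0 -17.8 -43.8 3.5 85; 0 0 0 -17.8 -43.8 3.5 85; 0 0 0 -17.8 -43.8 3.5 85; 0 0 0 -17.8 -43.8 3.5 85; 0 0 0 -17.8 -43.8 3.5 85; 0 0 0 0 0 0 85; 0 0 0 0 0 0 85; 0 0 0 0 0 0 85", "grip_force": 40}}

```text
t: 5.1
tcp_pos: [0.5463, 0.011, 0.1994]
tcp_rot: [[-0.991, -0.132, -0.0], [-0.132, 0.991, 0.0], [-0.0, 0.0, -1.0]]
force: [0.3, 0.5, 0.3]
opening: 0.995
gripper_force: 0.0
```

```bash
python3 - <<'E'
from h import *
i=eyes.camera_info('wrist');im=eyes.read_camera('wrist');cv2.imwrite('pics/w1.png',im)
for n,z in (("stand",.005),("steel_weight",.03),("red_pot",.048),("blue_pot",.048)):
    print(n,rect('wrist',n,z,i),end=' ')
    m=mark_of('wrist',n)
    if m:print(np.round(plane('wrist',m[0]['at'],0 if n=='stand' else .005,i)[0]*1000,1),m[0]['p'])
go([545.5,12.5,27],97.5)
E
```

```text
stand (array([583. ,  19.8]), array([148.8, 100.3]), 7.7, 0.98) [582.1  19.3   0. ] 0.47
steel_weight (array([580.8,  19.1]), array([35.8, 49.6]), 97.6, 0.74) [580.9  19.3   5. ] 0.73
red_pot (array([540.3,  14.5]), array([40.4, 34.3]), 7.6, 0.83) [542.2  15.    5. ] 0.67
blue_pot (array([616.1,  23.4]), array([50.4, 36.4]), 7.5, 0.82) [623.   27.1   5. ] 0.76
t 5.55 at [546.7  10.  199.4] open 1.0 turn [-0.     0.     0.001] shift [  0.9   2.6 172.4]
```

View pics/w1.png

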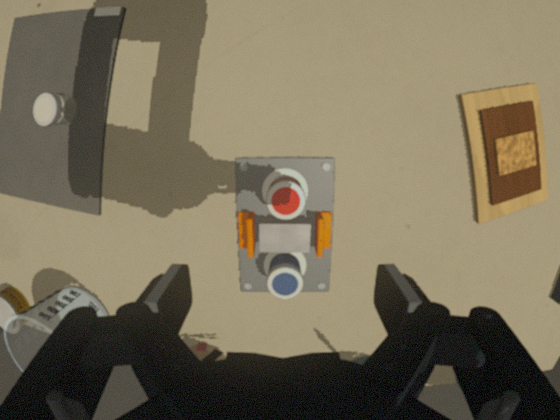

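>>> {"method": "arm_command", "body": {"plan": "0 0 0 1.3 1.9 20 60; 0 0 0 1 2 30 60; 0 0 0 0 0 30 60; 0 0 0 0 0 30 60; 0 0 0 0 0 25 60; 0 0 0 0 0 15 60; 0 0 0 0 0 10 60; 0 0 0 0 0 7 60; 0 0 0 0 0 5 60; 0 0 0 0 0 0 60; 0 0 0 0 0 0 60; 0 0 0 0 0 0 30; 0 0 0 0 0 0 20; 0 0 0 0 0 0 20; 0 0 0 0 0 0 20; 0 0 0 0 0 0 20", "grip_force": 30}}

```text
t: 7.55
tcp_pos: [0.5444, 0.0134, 0.0279]
tcp_rot: [[-0.991, -0.131, 0.001], [-0.131, 0.991, -0.0], [-0.001, -0.0, -1.0]]
force: [-0.5, -0.7, 4.9]
opening: 0.392
gripper_force: 29.8
```

```bash
python3 - <<'E'
from h import *
s=robot.state();print(s['force'],s['gripper_force'])
go([543.9,13.6,27],97.5)
go([545,-305,30],97.5)
E
```

```text
[-0.51457297 -0.74542489  4.91232818] 29.811891522767837
t 7.55 at [544.4  13.4  27.9] open 0.39 turn [-0.     0.001  0.   ] shift [0.5 0.3 0.9]
t 7.55 at [544.4  13.4  27.9] open 0.39 turn [-0.     0.001  0.   ] shift [  41.  -315.7   -2.1]
```

>>> {"method": "arm_command", "body": {"plan": "0 0 0 0 0 -5 20; 0 0 0 0 0 -15 20; 0 0 0 0 0 -25 20; 0 0 0 0 0 -25 20; 0 0 0 4 -30 0 20; 0 0 0 5 -41 0 20; 0 0 0 6 -41 0 20; 0 0 0 6 -41 0 20; 0 0 0 6 -41 0 20; 0 0 0 6 -41 0 20; 0 0 0 5 -41 0 20; 0 0 0 3 -30 0 20; 0 0 0 0 -10 0 20; 0 0 0 0 0 0 20; 0 0 0 0 0 20 20; 0 0 0 0 0 20 20; 0 0 0 0 0 15 20; 0 0 0 0 0 7 20; 0 0 0 0 0 3 20; 0 0 0 0 0 0 20"}}

```text
t: 10.05
tcp_pos: [0.5449, -0.3054, 0.0325]
tcp_rot: [[-0.991, -0.131, 0.0], [-0.131, 0.991, -0.0], [-0.0, -0.0, -1.0]]
force: [0.0, 0.1, 0.2]
opening: 0.388
gripper_force: 30.0
```

```bash
python3 - <<'E'
from h import *
s=robot.state();print(s['force'],s['gripper_force'],s['opening'])
go([545,-305,29],97.5)
E
```

```text
[0.02680268 0.11531171 0.16105425] 29.955135171112488 0.387528549787475
t 10.05 at [ 544.9 -305.4   32.5] open 0.39 turn [-0.  0.  0.] shift [-0.2  0.4  3.5]
```

>>> {"method": "arm_command", "body": {"plan": "0 0 0 0 0 2 20; 0 0 0 0 0 1.2 20; 0 0 0 0 0 0 20; 0 0 0 0 0 0 40; 0 0 0 0 0 0 60; 0 0 0 0 0 0 60; 0 0 0 0 0 0 60; 0 0 0 0 0 -15 60; 0 0 0 0 0 -30 60; 0 0 0 0 0 -30 60; 0 0 0 -6 16 0 60; 0 0 0 -16 41 0 60; 0 0 0 -16 42 0 60; 0 0 0 -16 42 0 60; 0 0 0 -16 42 0 60; 0 0 0 -16 42 0 60; 0 0 0 -16 42 0 60; 0 0 0 -14 32 0 60; 0 0 0 -6 16 0 60; 0 0 0 0 0 0 60"}}

```text
t: 12.55
tcp_pos: [0.6239, 0.0241, 0.1036]
tcp_rot: [[-0.991, -0.133, -0.001], [-0.133, 0.991, -0.0], [0.001, 0.0, -1.0]]
force: [-0.1, -0.5, -0.8]
opening: 0.704
gripper_force: 0.0
```

```bash
python3 - <<'E'
from h import *
i=eyes.camera_info('wrist');im=eyes.read_camera('wrist');cv2.imwrite('pics/w2.png',im)
for n,z in (("stand",.005),("blue_pot",.048)):
    print(n,rect('wrist',n,z,i))
eyes.read_camera('top');print(rect('top','red_pot',.049))
go([625,24.4,28],97.5)
E
```

```text
stand (array([583.3,  19.8]), array([149.4, 100.6]), 7.6, 0.58)
blue_pot (array([619.3,  24.1]), array([42.9, 34.7]), 7.6, 0.68)
(array([ 544.8, -301.7]), array([36.5, 44.9]), 132.2, 0.59)
t 12.8 at [624.2  21.7 104. ] open 0.7 turn [-0.    -0.    -0.001] shift [-1.2  2.6 76. ]
```

>>> {"method": "arm_command", "body": {"plan": "0 0 0 0 1.5 20 60; 0 0 0 0 1 25 60; 0 0 0 0 0 15 60; 0 0 0 0 0 9 60; 0 0 0 0 0 5 60; 0 0 0 0 0 2 60; 0 0 0 0 0 0 60; 0 0 0 0 0 0 60; 0 0 0 0 0 0 30; 0 0 0 0 0 0 20; 0 0 0 0 0 0 20; 0 0 0 0 0 0 20; 0 0 0 0 0 0 20", "grip_force": 30}}

```text
t: 14.42
tcp_pos: [0.6244, 0.0254, 0.0285]
tcp_rot: [[-0.991, -0.131, 0.001], [-0.131, 0.991, -0.0], [-0.001, -0.0, -1.0]]
force: [-0.4, -0.9, 5.2]
opening: 0.387
gripper_force: 29.7
```

```bash
python3 - <<'E'
from h import *
s=robot.state();print(s['force'],s['gripper_force'],s['opening'])
go([625,24.4,28],97.5)
go([415,-300,28],97.5)
E
```

```text
[-0.35986091 -0.8954918   5.23462715] 29.7086622347706 0.3874068155848388
t 14.43 at [624.4  25.4  28.5] open 0.39 turn [-0.     0.001  0.   ] shift [-0.5 -1.1  0.5]
t 14.43 at [624.4  25.4  28.5] open 0.39 turn [-0.     0.001  0.   ] shift [ 250.1 -295.3    0.5]
```

>>> {"method": "arm_command", "body": {"plan": "0 0 0 0 0 -5 20; 0 0 0 0 0 -20 20; 0 0 0 0 0 -25 20; 0 0 0 0 0 -25 20; 0 0 0 12 -15 0 20; 0 0 0 28 -33 0 20; 0 0 0 33 -39 0 20; 0 0 0 33 -39 0 20; 0 0 0 33 -39 0 20; 0 0 0 33 -39 0 20; 0 0 0 33 -39 0 20; 0 0 0 28 -33 0 20; 0 0 0 17 -19 0 20; 0 0 0 0 0 0 20; 0 0 0 0 0 20 20; 0 0 0 0 0 25 20; 0 0 0 0 0 15 20; 0 0 0 0 0 7 20; 0 0 0 0 0 3 20; 0 0 0 0 0 0 20"}}

```text
t: 16.92
tcp_pos: [0.4151, -0.2998, 0.0335]
tcp_rot: [[-0.991, -0.131, 0.0], [-0.131, 0.991, -0.0], [-0.0, -0.001, -1.0]]
force: [-0.1, -0.3, -0.7]
opening: 0.389
gripper_force: 30.0
```

```bash
python3 - <<'E'
from h import *
s=robot.state();print(s['force'],s['gripper_force'],s['opening'])
go([415,-300,29.5],97.5)
E
```

```text
[-0.11977521 -0.30445303 -0.71731931] 29.983650074573234 0.389396155248465
t 16.93 at [ 415.1 -299.8   33.5] open 0.39 turn [-0.001  0.     0.   ] shift [ 0.2 -0.1  4. ]
```

>>> {"method": "arm_command", "body": {"plan": "0 0 0 0 0 2 20; 0 0 0 0 0 1.5 20; 0 0 0 0 0 0 20; 0 0 0 0 0 0 40; 0 0 0 0 0 0 60; 0 0 0 0 0 0 60; 0 0 0 0 0 0 60; 0 0 0 0 0 -15 60; 0 0 0 0 0 -30 60; 0 0 0 0 0 -40 60; 0 0 0 0 0 -30 60; 0 0 0 0 0 0 60"}}

```text
t: 18.42
tcp_pos: [0.4166, -0.3014, 0.1488]
tcp_rot: [[-0.991, -0.131, 0.005], [-0.131, 0.991, -0.005], [-0.004, -0.006, -1.0]]
force: [0.7, 0.2, -1.1]
opening: 0.7
gripper_force: 0.0
```

```bash
python3 - <<'E'
from h import *
s=robot.state();print(s['joints'])
im=eyes.read_camera('top');cv2.imwrite('pics/t3.png',im[80:360,60:520])
for n in ('red_pot','blue_pot','white_pot'):print(n,rect('top',n,.049))
print(rect('top','steel_weight',.03))
go([584.5,19.3,140],97.5+1e-6)
go([584.5,19.3,140],7.6)
E
```

```text
[-4.46747757e+01  2.66441737e+00  1.09669625e+02 -3.78933822e-04
  6.72462706e+01 -1.42196102e+02]
red_pot (array([ 544.2, -300.9]), array([34.9, 45.2]), 121.9, 0.59)
blue_pot (array([582.4,  15.8]), array([32.3, 47.2]), 97.2, 0.66)
white_pot (array([ 480.4, -240.5]), array([43.9, 36.1]), 88.5, 0.7)
(array([585. ,  17.4]), array([33. , 49.8]), 96.0, 0.63)
t 18.68 at [ 414.1 -298.9  143.3] open 0.7 turn [ 0.002 -0.002  0.   ] shift [-210.5  293.3    3.3]
t 18.68 at [ 414.1 -298.9  143.3] open 0.7 turn [ 0.    -0.003  1.569] shift [292.9 211.    3.3]
```

View pics/t3.png

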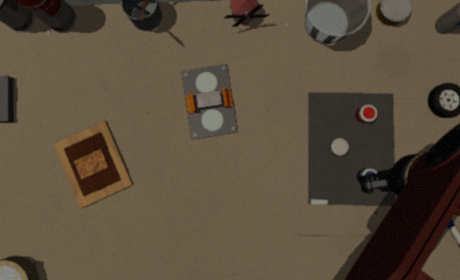

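>>> {"method": "arm_command", "body": {"plan": "0 0 0.174 0 0 0 60; 0 0 0.174 0 0 0 60; 0 0 0.174 0 0 0 60; 0 0 0.174 0 0 0 60; 0 0 0.174 0 0 0 60; 0 0 0.174 0 0 0 60; 0 0 0.175 0 0 0 60; 0 0 0.175 0 0 0 60; 0 0 0.175 0 0 0 60; 0 0 0 15 11 0 60; 0 0 0 33 23.7 0 60; 0 0 0 34 25 0 60; 0 0 0 34 25 0 60; 0 0 0 34 25 0 60; 0 0 0 34 25 0 60; 0 0 0 34 25 0 60; 0 0 0 34 23 0 60; 0 0 0 26 18 0 60; 0 0 0 15 10 0 60; 0 0 0 0 0 0 60"}}

```text
t: 21.18
tcp_pos: [0.5846, 0.02, 0.1441]
tcp_rot: [[-0.136, 0.991, -0.001], [0.991, 0.136, 0.0], [0.0, -0.001, -1.0]]
force: [-0.5, -0.6, -0.8]
opening: 0.704
gripper_force: 0.0
```

```bash
python3 - <<'E'
from h import *
i=eyes.camera_info('wrist');im=eyes.read_camera('wrist');cv2.imwrite('pics/w4.png',im)
for n,z in (("stand",.005),("steel_weight",.03),('glue_up',.009)):
    print(n,rect('wrist',n,z,i))
print([np.round(plane('wrist',m['at'],.019,i)[0]*1000,1) for m in mark_of('wrist','pad_top')])
go([584.5,19.3,25],7.6)
E
```

```text
stand (array([583.3,  19.9]), array([150.3, 100.7]), 7.7, 0.95)
steel_weight (array([584.1,  21.7]), array([31.1, 53.7]), 96.5, 0.82)
glue_up None
[]
t 21.43 at [584.4  17.7 144.6] open 0.7 turn [-0.     0.    -0.001] shift [  1.6   0.3 119.6]
```

View pics/w4.png

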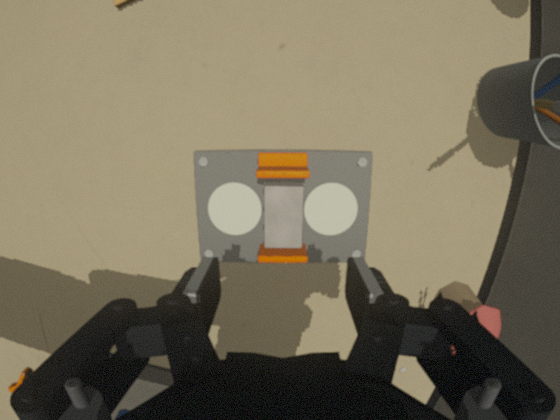

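>>> {"method": "arm_command", "body": {"plan": "0 0 0 1 0 25 60; 0 0 0 1 0 30 60; 0 0 0 0 0 25 60; 0 0 0 0 0 17 60; 0 0 0 0 0 11 60; 0 0 0 0 0 7 60; 0 0 0 0 0 4 60; 0 0 0 0 0 0 60; 0 0 0 0 0 0 60; 0 0 0 0 0 0 30; 0 0 0 0 0 0 20; 0 0 0 0 0 0 20; 0 0 0 0 0 0 20; 0 0 0 0 0 0 20", "grip_force": 50}}

```text
t: 23.18
tcp_pos: [0.5851, 0.0207, 0.0262]
tcp_rot: [[-0.133, 0.991, 0.001], [0.991, 0.133, -0.0], [-0.0, 0.001, -1.0]]
force: [0.8, 0.5, 5.0]
opening: 0.34
gripper_force: 50.8
```

```bash
python3 - <<'E'
from h import *
s=robot.state();print(s['force'],s['gripper_force'],s['opening'])
go([584.5,19.3,25],7.6)
E
```

```text
[0.78088777 0.4506075  4.97214773] 50.77795207500458 0.3399711212631008
t 23.18 at [585.1  20.7  26.2] open 0.34 turn [0.001 0.    0.   ] shift [-1.3 -0.8  1.2]
```

>>> {"method": "arm_command", "body": {"plan": "0 0 0 0 0 -5 20; 0 0 0 0 0 -15 20; 0 0 0 0 0 -30 20; 0 0 0 0 0 -40 20; 0 0 0 0 0 -34 20; 0 0 -0.09 0 0 0 20; 0 0 -0.09 0 0 0 20; 0 0 -0.089 0 0 0 20; 0 0 0 0 0 0 20; 0 0 0 0 0 0 20"}}

```text
t: 24.42
tcp_pos: [0.5844, 0.0207, 0.1499]
tcp_rot: [[-0.39, 0.921, 0.0], [0.921, 0.39, -0.0], [-0.0, -0.0, -1.0]]
force: [-0.3, 0.2, -1.0]
opening: 0.341
gripper_force: 50.2
```

```bash
python3 - <<'E'
from h import *
i=eyes.camera_info('wrist');im=eyes.read_camera('wrist');cv2.imwrite('pics/w5.png',im)
print(rect('wrist','glue_up',.009,i),[np.round(plane('wrist',m['at'],.019,i)[0]*1000,1) for m in mark_of('wrist','pad_top')])
go([460,268,150],23)
E
```

```text
None []
t 24.57 at [584.5  20.7 149.7] open 0.34 turn [-0.  0. -0.] shift [276.3 -18.   -0.3]
```

>>> {"method": "arm_command", "body": {"plan": "0 0 0 15 -2 0 20; 0 0 0 35 -4 0 20; 0 0 0 40 -4 0 20; 0 0 0 40 -4 0 20; 0 0 0 35 -4 0 20; 0 0 0 25 0 0 20; 0 0 0 10 0 0 20; 0 0 0 0 0 0 20; 0 0 0 0 0 0 20"}}

```text
t: 25.7
tcp_pos: [0.49, 0.1971, 0.1496]
tcp_rot: [[-0.391, 0.921, 0.0], [0.921, 0.391, -0.0], [-0.0, -0.0, -1.0]]
force: [-0.4, -0.7, -0.9]
opening: 0.346
gripper_force: 50.1
```

```bash
python3 - <<'E'
from h import *
i=eyes.camera_info('wrist');im=eyes.read_camera('wrist');cv2.imwrite('pics/w6.png',im)
print(rect('wrist','glue_up',.009,i),[np.round(plane('wrist',m['at'],.019,i)[0]*1000,1) for m in mark_of('wrist','pad_top')])
# cork by colour inside glue-up mask
g=regions_of('wrist','glue_up')
hsv=cv2.cvtColor(im,cv2.COLOR_BGR2HSV)
print([np.round(plane('wrist',m['at'],0,i)[0]*1000,1) for m in mark_of('wrist','glue_up')])
go([460,268,150],23)
E
```

```text
(array([456.2, 269.7]), array([149.6, 119.4]), 23.0, 0.61) [array([457.5, 268.9,  19. ])]
[array([457.8, 268.7,   0. ])]
t 25.95 at [490.  197.1 149.6] open 0.34 turn [-0.  0. -0.] shift [77.   0.1 -0.4]
```

View pics/w6.png

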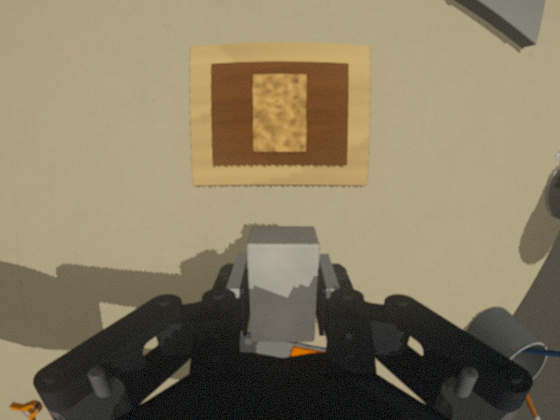

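>>> {"method": "arm_command", "body": {"plan": "0 0 0 18 -0.9 0 20; 0 0 0 30 0 0 20; 0 0 0 20.5 0 0 20; 0 0 0 10 0 0 20; 0 0 0 0 0 25 20; 0 0 0 0 0 30 20; 0 0 0 0 0 25 20; 0 0 0 0 0 15 20; 0 0 0 0 0 7 20; 0 0 0 0 0 3 20; 0 0 0 0 0 0 20; 0 0 0 0 0 0 20"}}

```text
t: 27.45
tcp_pos: [0.4588, 0.2698, 0.0454]
tcp_rot: [[-0.391, 0.92, 0.001], [0.92, 0.391, 0.001], [-0.0, 0.001, -1.0]]
force: [0.3, 0.6, -2.7]
opening: 0.343
gripper_force: 50.2
```

```bash
python3 - <<'E'
from h import *
s=robot.state();print(s['force'],s['opening'])
i=eyes.camera_info('wrist');im=eyes.read_camera('wrist');cv2.imwrite('pics/w7.png',im[180:420,120:440])
go([458.5,269,40.2],23)
E
```

```text
[ 0.26091097  0.63095882 -2.68506053] 0.3425299280861447
t 27.5 at [458.7 269.8  45.3] open 0.34 turn [0.001 0.    0.001] shift [-0.7 -0.5  5.1]
```

View pics/w7.png

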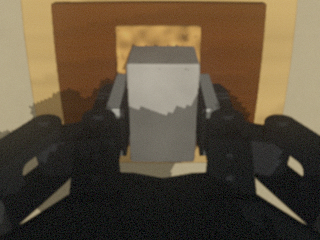

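>>> {"method": "arm_command", "body": {"plan": "0 0 0 -0.5 0 2.5 20; 0 0 0 0 0 1.5 20; 0 0 0 0 0 0.8 20; 0 0 0 0 0 0 20; 0 0 0 0 0 0 35; 0 0 0 0 0 0 55; 0 0 0 0 0 0 60; 0 0 0 0 0 0 60; 0 0 0 0 0 -15 60; 0 0 0 0 0 -30 60; 0 0 0 0 0 -40 60; 0 0 0 -20 0 -20 60; 0 0 0 -35 0 0 60; 0 0 0 -25 0 0 60; 0 0 0 0 0 0 60; 0 0 0 0 0 0 60"}}

```text
t: 29.5
tcp_pos: [0.4896, 0.1959, 0.1454]
tcp_rot: [[-0.391, 0.92, 0.0], [0.92, 0.391, 0.001], [0.0, 0.001, -1.0]]
force: [-1.1, -0.1, 1.0]
opening: 0.707
gripper_force: 0.0
```

```bash
python3 - <<'E'
from h import *
s=robot.state();print(s['force'],s['opening'],s['joints'])
i=eyes.camera_info('wrist');im=eyes.read_camera('wrist');cv2.imwrite('pics/w8.png',im)
print(rect('wrist','glue_up',.009,i),rect('wrist','steel_weight',.044,i))
im=eyes.read_camera('top')
for n in ('red_pot','blue_pot','white_pot'):
    for k in (0,1):
        try: print(n,rect('top',n,.049,None,k))
        except IndexError: pass
go([415.1,-299.8,150],97.5)
E
```

```text
[-1.09514569 -0.13400238  1.02099018] 0.7069805259964835 [ 1.32255680e+01  4.98911016e+00  1.07614269e+02  2.68700271e-02
  6.73667048e+01 -9.79886272e+00]
(array([456.3, 269.1]), array([150.7, 121.7]), 23.0, 0.72) (array([458.7, 268. ]), array([30.3, 50.6]), 111.7, 0.79)
red_pot (array([ 544.4, -301.2]), array([33.1, 42.9]), 114.9, 0.67)
blue_pot (array([ 418.4, -294.7]), array([39.5, 33.7]), 86.7, 0.81)
white_pot (array([ 478.8, -241.3]), array([35.4, 41.5]), 113.8, 0.56)
t 30.0 at [489.6 195.7 144.8] open 0.7 turn [-0.    -0.    -1.299] shift [ 138.5 -481.5   -5.2]
```

View pics/w8.png

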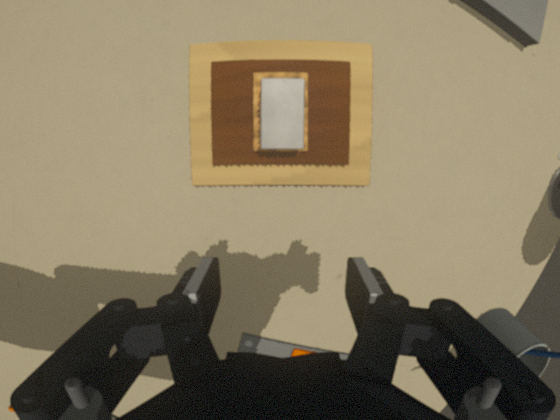

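The weight lies on the pad about 2 mm off centre. In the picture it spans columns 262–304 on cork spanning 253–308. Next is the blue pot.

>>> {"method": "arm_command", "body": {"plan": "0 0 -0.162 0 0 0 60; 0 0 -0.162 0 0 0 60; 0 0 -0.162 0 0 0 60; 0 0 -0.162 0 0 0 60; 0 0 -0.162 0 0 0 60; 0 0 -0.163 0 0 0 60; 0 0 -0.163 0 0 0 60; 0 0 -0.163 0 0 0 60; 0 0 0 8 -28 0 60; 0 0 0 14 -48 0 60; 0 0 0 14 -50 0 60; 0 0 0 14 -50 0 60; 0 0 0 14 -50 0 60; 0 0 0 14 -50 0 60; 0 0 0 14 -50 0 60; 0 0 0 14 -48 0 60; 0 0 0 12 -43 0 60; 0 0 0 12 -39 0 60; 0 0 0 8.5 -25.5 0 60; 0 0 0 0 0 0 60"}}

```text
t: 32.5
tcp_pos: [0.4144, -0.3016, 0.1449]
tcp_rot: [[-0.992, -0.127, 0.0], [-0.127, 0.992, -0.0], [-0.0, -0.0, -1.0]]
force: [-0.3, 0.4, -0.3]
opening: 0.702
gripper_force: 0.0
```

```bash
python3 - <<'E'
from h import *
i=eyes.camera_info('wrist');im=eyes.read_camera('wrist');cv2.imwrite('pics/w9.png',im)
print(rect('wrist','blue_pot',.049,i),rect('wrist','grey_board',.006,i))
go([415.1,-299.8,29.3],97.5)
E
```

```text
(array([ 410.6, -299.4]), array([40.9, 34.5]), 7.3, 0.75) (array([ 472.6, -276.6]), array([179.4, 233.3]), 177.5, 0.92)
t 32.65 at [ 414.9 -299.1  144.6] open 0.7 turn [ 0.001 -0.    -0.   ] shift [-1.000e-01 -8.000e-01  1.153e+02]
```

View pics/w9.png

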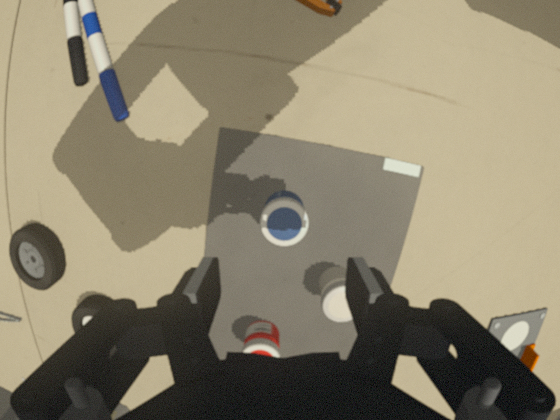

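The blue pot, at pixel (285,222), is centred between the fingers and clear of the white pot at (338,300).

>>> {"method": "arm_command", "body": {"plan": "0 0 0 0 -0.5 25 60; 0 0 0 0 0 30 60; 0 0 0 0 0 25 60; 0 0 0 0 0 17 60; 0 0 0 0 0 10 60; 0 0 0 0 0 6 60; 0 0 0 0 0 2.5 60; 0 0 0 0 0 0 60; 0 0 0 0 0 0 60; 0 0 0 0 0 0 30; 0 0 0 0 0 0 20; 0 0 0 0 0 0 20; 0 0 0 0 0 0 20; 0 0 0 0 0 0 20; 0 0 0 0 0 -5 20; 0 0 0 0 0 -20 20; 0 0 0 0 0 -25 20; 0 0 0 0 0 -20 20; 0 0 0 0 0 0 20", "grip_force": 30}}

```text
t: 35.02
tcp_pos: [0.4158, -0.3011, 0.1007]
tcp_rot: [[-0.992, -0.13, 0.002], [-0.13, 0.992, -0.002], [-0.002, -0.002, -1.0]]
force: [-0.2, 0.3, -1.5]
opening: 0.39
gripper_force: 29.9
```

```bash
python3 - <<'E'
from h import *
s=robot.state();print(s['force'],s['opening'])
go([624.4,25.4,100],97.5)
E
```

```text
[-0.19685006  0.26512496 -1.47252148] 0.3904023688641792
t 35.02 at [ 415.8 -301.1  100.7] open 0.39 turn [-0.002  0.002 -0.001] shift [-249.4  296.5    0.7]
```

>>> {"method": "arm_command", "body": {"plan": "0 0 0 -12 15 0 20; 0 0 0 -28 33 0 20; 0 0 0 -33 39 0 20; 0 0 0 -33 39 0 20; 0 0 0 -33 39 0 20; 0 0 0 -33 39 0 20; 0 0 0 -33 39 0 20; 0 0 0 -28 33 0 20; 0 0 0 -17 19.5 0 20; 0 0 0 0 0 0 20; 0 0 0 0 0 20 20; 0 0 0 0 0 25 20; 0 0 0 0 0 14 20; 0 0 0 0 0 5 20; 0 0 0 0 0 0 20; 0 0 0 0 0 0 20"}}

```text
t: 37.02
tcp_pos: [0.6252, 0.0248, 0.0363]
tcp_rot: [[-0.992, -0.13, 0.002], [-0.13, 0.992, -0.0], [-0.002, -0.0, -1.0]]
force: [-0.2, 0.6, 0.0]
opening: 0.394
gripper_force: 30.0
```

```bash
python3 - <<'E'
from h import *
s=robot.state();print(s['force'],s['opening'])
go([624.4,25.4,28.5],97.5)
E
```

```text
[-0.21246068  0.55389938  0.04002694] 0.39386867759471994
t 37.02 at [625.2  24.8  36.3] open 0.39 turn [-0.     0.002 -0.001] shift [0.7 0.7 7.8]
```

>>> {"method": "arm_command", "body": {"plan": "0 0 0 0.5 0.5 3 20; 0 0 0 0 0 2.5 20; 0 0 0 0 0 1.7 20; 0 0 0 0 0 0 20; 0 0 0 0 0 0 40; 0 0 0 0 0 0 60; 0 0 0 0 0 0 60; 0 0 0 0 0 0 60; 0 0 0 0 0 -15 60; 0 0 0 0 0 -35 60; 0 0 0 0 0 -40 60; 0 0 0 0 0 -20 60; 0 0 0 0 0 0 60"}}

```text
t: 38.65
tcp_pos: [0.6253, 0.0254, 0.1405]
tcp_rot: [[-0.992, -0.13, 0.004], [-0.13, 0.992, -0.0], [-0.004, -0.001, -1.0]]
force: [0.9, -0.9, -0.6]
opening: 0.703
gripper_force: 0.0
```

```bash
python3 - <<'E'
from h import *
i=eyes.camera_info('wrist');im=eyes.read_camera('wrist');cv2.imwrite('pics/w10.png',im)
print(rect('wrist','blue_pot',.048,i),rect('wrist','stand',.005,i))
go([544.9,-305.4,139],97.5)
E
```

```text
(array([620.7,  27.8]), array([36. , 40.6]), 164.7, 0.69) (array([584. ,  19.9]), array([151.9, 101. ]), 7.9, 0.74)
t 38.8 at [622.7  25.6 136.2] open 0.7 turn [ 0.001 -0.003 -0.001] shift [ 120.3 -318.    -2.8]
```

View pics/w10.png

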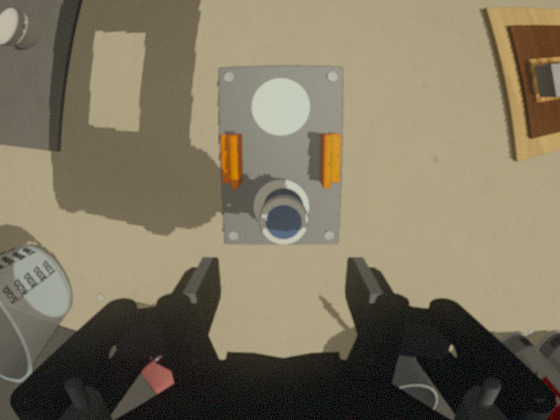

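The blue pot stands upright on its disc at (283,210). Next is the red pot.

>>> {"method": "arm_command", "body": {"plan": "0 0 0 6 -16 0 60; 0 0 0 14 -36 0 60; 0 0 0 16 -42 0 60; 0 0 0 16 -42 0 60; 0 0 0 16 -42 0 60; 0 0 0 16 -42 0 60; 0 0 0 16 -42 0 60; 0 0 0 13 -36 0 60; 0 0 0 8 -20 0 60; 0 0 0 0 0 0 60; 0 0 0 0 0 0 60"}}

```text
t: 40.17
tcp_pos: [0.5451, -0.3045, 0.1376]
tcp_rot: [[-0.991, -0.13, -0.001], [-0.13, 0.991, 0.001], [0.0, 0.001, -1.0]]
force: [0.3, 0.1, 0.9]
opening: 0.701
gripper_force: 0.0
```

```bash
python3 - <<'E'
from h import *
i=eyes.camera_info('wrist');im=eyes.read_camera('wrist')
print(rect('wrist','red_pot',.049,i))
go([544.9,-305.4,29.3],97.5)
E
```

```text
(array([ 540.3, -305.6]), array([40.5, 35.8]), 29.5, 0.73)
t 40.27 at [ 545.5 -304.2  137.9] open 0.7 turn [ 0.001 -0.     0.001] shift [  0.8  -1.1 108.6]
```

>>> {"method": "arm_command", "body": {"plan": "0 0 0 0.5 -1 25 60; 0 0 0 0 0 30 60; 0 0 0 0 0 20 60; 0 0 0 0 0 15 60; 0 0 0 0 0 10 60; 0 0 0 0 0 6 60; 0 0 0 0 0 2.5 60; 0 0 0 0 0 0 60; 0 0 0 0 0 0 60; 0 0 0 0 0 0 30; 0 0 0 0 0 0 20; 0 0 0 0 0 0 20; 0 0 0 0 0 0 20; 0 0 0 0 0 0 20; 0 0 0 0 0 -5 20; 0 0 0 0 0 -20 20; 0 0 0 0 0 -25 20; 0 0 0 0 0 -20 20; 0 0 0 0 0 0 20; 0 0 0 0 0 0 20", "grip_force": 30}}

```text
t: 42.78
tcp_pos: [0.5444, -0.3064, 0.0992]
tcp_rot: [[-0.992, -0.13, -0.001], [-0.13, 0.992, 0.0], [0.001, 0.0, -1.0]]
force: [-0.1, 0.4, -1.3]
opening: 0.386
gripper_force: 29.9
```

```bash
python3 - <<'E'
from h import *
s=robot.state();print(s['force'],s['opening'])
go([544.4,13.4,100],97.5)
E
```

```text
[-0.06710719  0.38119114 -1.33044163] 0.38640399126851804
t 42.77 at [ 544.4 -306.4   99.2] open 0.39 turn [ 0.    -0.001 -0.001] shift [-41.7 317.   -0.8]
```

>>> {"method": "arm_command", "body": {"plan": "0 0 0 -3 20 0 20; 0 0 0 -5 38 0 20; 0 0 0 -6 42 0 20; 0 0 0 -6 42 0 20; 0 0 0 -6 42 0 20; 0 0 0 -5 42 0 20; 0 0 0 -5 42 0 20; 0 0 0 -3.5 30 0 20; 0 0 0 -2 18 0 20; 0 0 0 0 0 0 20; 0 0 0 0 0 20 20; 0 0 0 0 0 25 20; 0 0 0 0 0 14 20; 0 0 0 0 0 4 20; 0 0 0 0 0 0 20; 0 0 0 0 0 0 20"}}

```text
t: 44.78
tcp_pos: [0.5457, 0.0119, 0.0375]
tcp_rot: [[-0.992, -0.13, 0.002], [-0.13, 0.992, -0.0], [-0.002, -0.0, -1.0]]
force: [0.1, 0.2, -0.9]
opening: 0.389
gripper_force: 30.0
```

```bash
python3 - <<'E'
from h import *
s=robot.state();print(s['force'],s['opening'])
go([544.4,13.4,28],97.5)
E
```

```text
[ 0.09009097  0.21015003 -0.92219255] 0.3886124027105079
t 44.77 at [545.7  11.9  37.5] open 0.39 turn [-0.     0.002 -0.001] shift [1.1 1.6 9.5]
```

>>> {"method": "arm_command", "body": {"plan": "0 0 0 1 1.2 4 20; 0 0 0 0 0 3 20; 0 0 0 0 0 1.6 20; 0 0 0 0 0 0 20; 0 0 0 0 0 0 40; 0 0 0 0 0 0 60; 0 0 0 0 0 0 60; 0 0 0 0 0 0 60; 0 0 0 0 0 -15 60; 0 0 0 0 0 -35 60; 0 0 0 0 0 -40 60; 0 0 0 20 0 -40 60; 0 0 0 40 0 -20 60; 0 0 0 40 0 0 60; 0 0 0 0 0 0 60; 0 0 0 0 0 0 60"}}

```text
t: 46.78
tcp_pos: [0.4456, 0.0001, 0.1791]
tcp_rot: [[-0.992, -0.13, 0.003], [-0.13, 0.992, -0.0], [-0.003, -0.001, -1.0]]
force: [0.6, 0.3, 1.1]
opening: 0.701
gripper_force: 0.0
```

```bash
python3 - <<'E'
from h import *
print(robot.state()['tcp_pos'],robot.state()['force'])
im=eyes.read_camera('scene');cv2.imwrite('pics/s11.png',im)
for n,z in (("red_pot",.005),("blue_pot",.005),("white_pot",.006),("pad_top",.019),("steel_weight",.019)):
    m=mark_of('scene',n);print(n,[(np.round(plane('scene',k['at'],z)[0]*1000,1),round(k['p'],2)) for k in m])
i=eyes.camera_info('wrist');eyes.read_camera('wrist')
for n in('red_pot','blue_pot'):print(rect('wrist',n,.048,i),[np.round(plane('wrist',m['at'],.005,i)[0]*1000,1) for m in mark_of('wrist',n)])
cv2.imwrite('pics/s11.png',cv2.resize(im[130:340,160:440],(800,600),interpolation=cv2.INTER_CUBIC))
E
```

```text
[4.45623884e-01 8.82030082e-05 1.79132410e-01] [0.615737   0.25036005 1.06385962]
red_pot [(array([537.9,  15.4,   5. ]), 0.68)]
blue_pot [(array([627.4,  29.6,   5. ]), 0.58)]
white_pot [(array([ 476.8, -239.2,    6. ]), 0.77)]
pad_top [(array([460.3, 276.7,  19. ]), 0.9)]
steel_weight [(array([461.3, 262.8,  19. ]), 0.63)]
(array([531.3,  14.6]), array([52. , 33.4]), 7.4, 0.87) [array([544.7,  17.4,   5. ])]
(array([586.5,  22. ]), array([20., 28.]), 97.4, 0.59) [array([618.2,  28. ,   5. ]), array([463.4, 282.3,   5. ])]
```

View pics/s11.png

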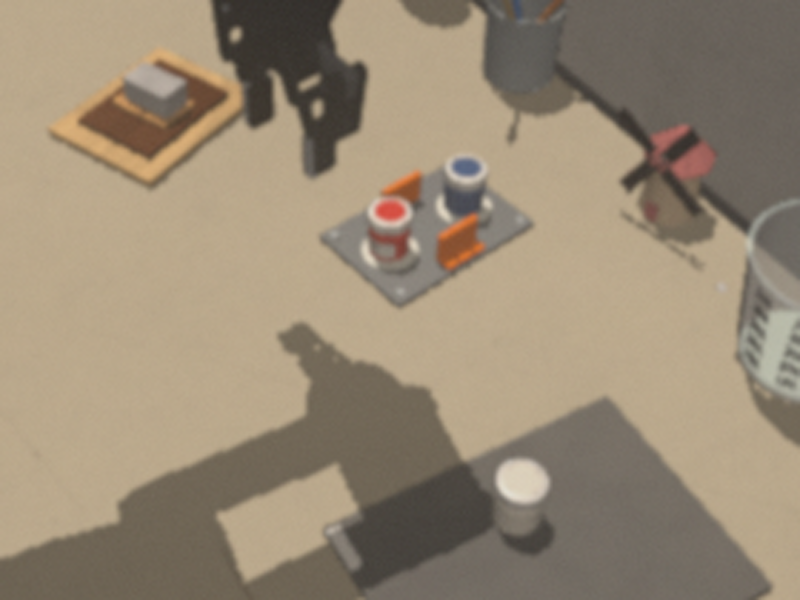

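The red pot (390,230) and blue pot (465,190) stand upright and centred on their discs. The weight lies flat on the pad (155,92), and the white pot is unmoved (520,495). The arm is clear of everything.

```bash
python3 -c "
from plant import robot
print(robot.hand_in())"
```

```text
the job is handed in; nothing more can be done
None
```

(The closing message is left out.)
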